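Set the gauge plate and register a cheese block on the portioning bed

TASK

Set up the portioning bed for the red format: hang the plates that are in front of the red gauge plate onto the spare hook, then lift the red plate off the crowded hook and stand it fully down in the slot of the white bed. After that lay the wrapped cheese block flat on the bed, lengthwise, and push it until its long side lies snug and square along the steel side fence and its end is against the red plate. Leave everything resting there, and do not disturb the bottle, label roll and brush standing by.

Things in the scene. Friction and masses are not known exactly. Their poses are not given: they have to be found in the camera images.
- hook_stock: Crowded steel hook stand, fixed; changes places with the spare one. Origin on the bench under its upright (18 x 24 mm); z up. Base 130 x 100 mm, 10 high. A flat bar, 14 wide, 10 thick, top face at z = 170, runs along -x (towards the robot) to x = -175, ending in a tip that rises 14 mm above it. The red plate hangs at about x = -30, the others in front about 30 mm apart.
- hook_spare: Spare hook stand, fixed, same shape and axes as the crowded one, empty at the start; takes four plates about 33 mm apart. A hung plate's grip tab centre is at z = 211 mm, x -160 to -20 mm in the stand's frame. To pass the upturned tip a plate is raised about 25 mm (12 mm of play up and down, 15 mm sideways) and moved along x.
- gauge_red_grip (a point): Red plastic gauge plate, 120 g, 10 mm thick (x), 90 wide (y), 171 tall (z): from below a solid part 60 high, a window 46 wide x 50 high for the hook's bar, a cross-piece 15 high resting on the bar, a grip tab 36 wide x 46 high. Front and back alike. Point: centre of the tab, 151 above the bottom edge, 26 above the cross-piece's shoulders. Hangs rearmost on the crowded hook.
- plate_blue_grip (a point): Blue plate, same shape as the red one, hung in front of it; may be absent. This point: centre of its grip tab, 151 mm above its bottom edge; z up, x through the thickness, y along the width.
- plate_green_grip (a point): Green plate, same shape as the red one, hung in front of it; may be absent. This point: centre of its grip tab, 151 mm above its bottom edge; z up, x through the thickness, y along the width.
- plate_black_grip (a point): Black plate, same shape as the red one, hung in front of it; may be absent. This point: centre of its grip tab, 151 mm above its bottom edge; z up, x through the thickness, y along the width.
- plate_white_grip (a point): White plate, same shape as the red one, hung in front of it; may be absent. This point: centre of its grip tab, 151 mm above its bottom edge; z up, x through the thickness, y along the width.
- bed: Fixed white bed on a steel base, x -130 to 130 mm, y -75 to 65, top at z = 45. Origin on the bench; z up, x away from the robot. Steel side fence on the +y side: inner face at y = 30, 15 thick, x -100 to 65, top at z = 70. A block against fence and plate has its centre at about (9, 2.5) mm.
- bed_slot (a point): Middle of the bed's slot, level with the bed top, at (90, 0, 45) mm in the bed's frame; axes as the bed's. The slot runs along y for 110 mm, is 12 mm wide with 5 mm bevelled lips and 35 mm deep. A gauge plate fully down in its middle has its grip tab centre 116 mm above this point.
- cheese_centre (a point): Wrapped pale-yellow cheese block, rigid, 150 mm long (x), 55 mm wide (y), 45 mm high (z), about 420 g, lying flat on the bench beside the bed (on the bed's -y side) at the start. This point is its centre, 22.5 mm above its underside. It slides under a push of about 3 to 10 N.
- sanitiser: White bottle with blue cap, 64 mm diameter, 170 mm tall, bystander; origin at the centre of its underside.
- label_roll: Roll of paper labels, 84 mm diameter, 50 mm high, bystander; origin at the centre of its underside.
- bench_brush: Hand brush lying on the bench, bystander; origin on its underside.

How it is judged (in metres and radians):
On the way, in this order (a step that is already met when the one before it is completed fails the run):
1. all the front plates hang on the spare hook, the red plate still on the crowded hook (x of plate_blue_grip in the frame of hook_spare between -0.166 and -0.012 m and y of plate_blue_grip in the frame of hook_spare between -0.022 and 0.022 m and z of plate_blue_grip in the frame of hook_spare between 0.203 and 0.219 m and angle between each of plate_blue_grip, plate_green_grip, plate_black_grip, plate_white_grip, gauge_red_grip's own z axis and vertical below 0.2 rad and x of plate_green_grip in the frame of hook_spare between -0.166 and -0.012 m and y of plate_green_grip in the frame of hook_spare between -0.022 and 0.022 m and z of plate_green_grip in the frame of hook_spare between 0.203 and 0.219 m and x of plate_black_grip in the frame of hook_spare between -0.166 and -0.012 m and y of plate_black_grip in the frame of hook_spare between -0.022 and 0.022 m and z of plate_black_grip in the frame of hook_spare between 0.203 and 0.219 m and x of plate_white_grip in the frame of hook_spare between -0.166 and -0.012 m and y of plate_white_grip in the frame of hook_spare between -0.022 and 0.022 m and z of plate_white_grip in the frame of hook_spare between 0.203 and 0.219 m and x of gauge_red_grip in the frame of hook_stock between -0.166 and -0.012 m and y of gauge_red_grip in the frame of hook_stock between -0.022 and 0.022 m and z of gauge_red_grip in the frame of hook_stock between 0.203 and 0.219 m), for 0.2 s.
2. the red gauge plate stands fully down in the slot of the bed (x of gauge_red_grip in the frame of bed between 0.074 and 0.106 m and y of gauge_red_grip in the frame of bed between -0.02 and 0.02 m and z of gauge_red_grip in the frame of bed between 0.154 and 0.166 m and angle between gauge_red_grip's own z axis and vertical below 0.13 rad and angle between the x axis of gauge_red_grip and the x axis of bed, either way round below 0.15 rad), for 0.2 s.
3. the cheese block lies on the bed against the fence and the red plate (y of cheese_centre in the frame of bed between -0.0015 and 0.006 m and x of cheese_centre in the frame of gauge_red_grip between -0.085 and 0.085 m and x of cheese_centre in the frame of bed between -0.01 and 0.025 m and z of cheese_centre in the frame of bed between 0.063 and 0.072 m and angle between the x axis of cheese_centre and the x axis of bed, either way round below 0.045 rad and angle between cheese_centre's own z axis and vertical below 0.06 rad), for 0.2 s.
At the end, for the whole second after the job is handed in: Front plates hang on the spare hook (upright within 0.2 rad); red plate fully down in the slot (7 mm); cheese block flat on the bed, long side within 4 mm of the fence, square within 0.045 rad, end within 5 mm of the red plate; all at rest (all of step 2 and all of step 3 and x of plate_blue_grip in the frame of hook_spare between -0.166 and -0.012 m and y of plate_blue_grip in the frame of hook_spare between -0.022 and 0.022 m and z of plate_blue_grip in the frame of hook_spare between 0.203 and 0.219 m and angle between each of plate_blue_grip, plate_green_grip, plate_black_grip, plate_white_grip's own z axis and vertical below 0.2 rad and x of plate_green_grip in the frame of hook_spare between -0.166 and -0.012 m and y of plate_green_grip in the frame of hook_spare between -0.022 and 0.022 m and z of plate_green_grip in the frame of hook_spare between 0.203 and 0.219 m and x of plate_black_grip in the frame of hook_spare between -0.166 and -0.012 m and y of plate_black_grip in the frame of hook_spare between -0.022 and 0.022 m and z of plate_black_grip in the frame of hook_spare between 0.203 and 0.219 m and x of plate_white_grip in the frame of hook_spare between -0.166 and -0.012 m and y of plate_white_grip in the frame of hook_spare between -0.022 and 0.022 m and z of plate_white_grip in the frame of hook_spare between 0.203 and 0.219 m and linear speed of each of cheese, gauge_red below 0.02 m/s and linear speed of each of plate_blue, plate_green, plate_black, plate_white below 0.05 m/s); the robot touches nothing.
It fails at once if a bystander (bottle, label roll or brush) is moved by more than 30 mm (distance of any of sanitiser, label_roll, bench_brush from where it was at the start of the episode above 0.03 m).
Of plate_blue, plate_green, plate_black, plate_white only 2 to 4 are there at a start; the rules pass over those that are not, and their reading is None.
At some moment in a run one of cheese may be knocked a few centimetres aside while the robot is not near it.
It also fails if it takes over 208 s, if anything falls off the work surface, if the arm or the gripper's body presses on something with over 40 N, if the wrist force passes 120 N, or if a joint passes its speed limit or range.

ROBOT

A 6-joint arm with a two-finger parallel gripper is mounted at the origin on the work surface. World frame = base frame: x ahead of the robot, y to its left, z up, the work surface at z = 0. Lengths are in m, angles in degrees, forces in N, time in s.
With the tool pointing down it reaches from about 0.35 to 0.875 m from the base axis. Payload 4.2 kg.
Tool frame: the origin (TCP) lies at the very end of the fingers, on their centre line; the grasp point (between the pads) lies 19 mm behind it; z points along the fingers, y is the line along which they close (so a half turn about z gives the same grasp; the last joint's range is limited). The gripper opens to 87 mm and grips with 3 to 60 N. Pads are 19 mm wide; open, the fingers measure 117 mm over their backs; the gripper's body (75 mm by 190 mm) begins 51 mm behind the grasp point.
Start: joints at [-54.339, 22.042, 0.453, 0, -68.411, -14.817], TCP at [0.222, -0.584, 0.223] pointing down, gripper open.
Joint ranges: [-179.83, 179.83], [-69.29, 118.12], [-61.27, 80.66], [-181.25, 117.63], [-171.15, -9.14], [-177.46, 177.46]. Speed limits (degrees/s): [159.86, 159.86, 180, 180, 180, 180].

INTERFACE

Orientations are given as a 3x3 rotation matrix whose columns are the frame's x, y, z axes.
In Python, from station import sense, optics, r gives the robot as it stands. The module is installed in compiled form; this text tells all that it offers.
- The arm moves only by the shell command python3 -m pendant 'ROWS' [OPENING]. ROWS is JSON, a list that holds one entry, the list of rows, each a list of 4 numbers: the shift along the tool's x, y, z normalised to -1 to 1, where 1 is 100 mm, then the turn about the tool's z normalised to -1 to 1, where 1 is 2 rad. A call has 1 to 8 rows; each row is the pose to reach, as a shift and turn from the pose commanded when the call began, along the tool's axes at that moment; what a row does not reach only later rows make up. A row lasts 1/10 s, in which the tool goes at most 50 mm and 8.59 degrees, less where a joint would pass 70% of its speed; a pose out of reach is approached as far as the arm can. A call with a number of a shift or a turn outside -1 to 1 is refused whole. A call with a gripper value outside its range is refused whole. OPENING is the closure, from 0 (fully open) to 1 (shut), set as the call begins (- or left out, the last holds). The fingers move at their own pace and stop on an object; the grip force is fixed at half the most. Time passes only in rows, so rows that repeat a pose let the fingers close. It gives the time, the measured TCP pose, the force, the opening and the grip force at its end, in the units of the state.
- sense(): the state, without advancing time (a new reading comes with each control period).
- optics.capture(name): name is "scene" or "top" or "wrist"; returns the picture (480x640x3 uint8, red, green, blue); there is no depth.
- optics.get_calibration(name): a dict with "camera_matrix" (3x3 intrinsics, pixels), "camera_from_world" (4x4, takes a point from world to camera coordinates). Camera axes: x right, y down, z forward; pixel columns grow to the right and rows downward; lengths in m; the calibration is good to about 2 mm. A picture is of the moment at which its call begins: read the wrist's pose just before it. get_calibration takes no time and is no camera call; for the wrist camera it gives the pose at the moment of the call.
- r.finish_job(): hands the job in; it is judged then, once.
The state is a dict: "time_s": time; "joints": joint angles; "joint_velocities": joint speeds; "effort": joint torques, N m; "tcp_pos": TCP position; "ee_rot": TCP orientation; "wrist_force": force on the tool from outside, world axes, zero at the start; "moment": the same for the moment, N m; "gripper_width": opening from 0.0 (shut) to 1.0 (fully open); "gripper_force": force on a finger pad.
Only numpy, scipy, OpenCV 4.12 (cv2) and the standard library are available. Lean on these libraries where they do the work, as an engineer would, in place of code of your own. Each camera call takes 0.05 s, during which the arm holds its last target. There are 200 camera calls.

## Working session

There is one attempt and no reset: what is moved stays moved. The work goes in short steps, Python scripts to look and compute and a shell command to move; the robot and the scene stay as the last step left them, time stands still between calls to the robot, and variables do not carry over. Pictures are saved under pics/ and viewed, at most 14 in all, crops included, and the job is handed in when it is done.

```bash
mkdir -p pics
python3 - <<'E'
from station import sense, optics, r
import cv2, numpy as np
for n in ("scene","top"):
    cv2.imwrite(f"pics/{n}0.png", optics.capture(n)[:,:,::-1])
    c=optics.get_calibration(n); print(n,np.round(c["camera_matrix"],1).tolist(),np.round(c["camera_from_world"],3).tolist())
s=sense(); print({k:np.round(v,3).tolist() for k,v in s.items()})
E
```

```text
scene [[536.2, 0.0, 320.0], [0.0, 536.2, 241.7], [0.0, 0.0, 1.0]] [[-0.471, 0.882, 0.008, 0.323], [0.714, 0.386, -0.584, -0.333], [-0.518, -0.27, -0.812, 1.614], [0.0, 0.0, 0.0, 1.0]]
top [[497.0, 0.0, 326.8], [0.0, 497.0, 243.6], [0.0, 0.0, 1.0]] [[0.004, -1.0, 0.019, -0.044], [-0.995, -0.006, -0.104, 0.64], [0.104, -0.019, -0.994, 1.255], [0.0, 0.0, 0.0, 1.0]]
{'time_s': 0.1, 'joints': [-54.34, 22.085, 0.387, -0.024, -68.412, -14.817], 'joint_velocities': [-0.06, -0.035, 0.233, -0.029, -0.048, 0.085], 'effort': [0.0, -39.169, 18.793, 4.232, 0.013, -0.0], 'tcp_pos': [0.222, -0.584, 0.222], 'ee_rot': [[-0.935, -0.356, -0.001], [-0.356, 0.935, 0.002], [0.0, 0.002, -1.0]], 'wrist_force': [0.19, 0.278, 0.327], 'moment': [-0.022, 0.038, 0.029], 'gripper_force': 0.0, 'gripper_width': 1.003}
```

View pics/scene0.png

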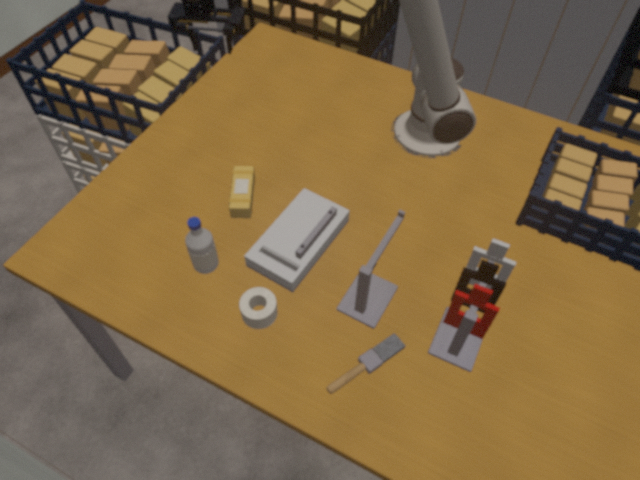

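View pics/top0.png

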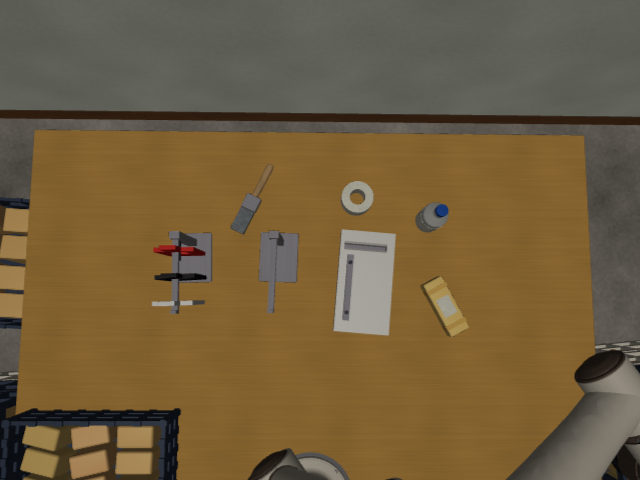

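The top view shows the crowded hook at about (190,260) with red (178,250), black (180,276) and white (178,303) plates. The spare hook is at (278,260), the bed at (365,283), the cheese at (445,306), the roll at (357,197), the bottle at (433,216) and the brush at (250,205). So there are two front plates, black and white.

```bash
cat > h.py <<'E'
from station import sense, optics, r
import cv2, numpy as np
def cast(n,px,z,cal=None):
    c=cal or optics.get_calibration(n); K=c["camera_matrix"]; T=np.array(c["camera_from_world"])
    R,t=T[:3,:3],T[:3,3]; o=-R.T@t
    px=np.atleast_2d(px).astype(float); d=np.linalg.inv(K)@np.c_[px,np.ones(len(px))].T; d=(R.T@d).T
    return o+d*((z-o[2])/d[:,2])[:,None]
def proj(n,P,cal=None):
    c=cal or optics.get_calibration(n); K=c["camera_matrix"]; T=np.array(c["camera_from_world"])
    p=(T[:3,:3]@np.atleast_2d(P).T).T+T[:3,3]; p=(K@p.T).T; return p[:,:2]/p[:,2:]
E
python3 - <<'E'
from h import *
im=cv2.imread("pics/top0.png")
a=cv2.resize(im[222:322,140:310],None,fx=4.5,fy=4.5,interpolation=cv2.INTER_CUBIC)
cv2.imwrite("pics/c1.png",a)
hsv=cv2.cvtColor(im,cv2.COLOR_BGR2HSV)
# cheese mask (yellow brighter than bench) for region
def rect(m,roi):
    u0,v0,u1,v1=roi; mm=np.zeros_like(m); mm[v0:v1,u0:u1]=m[v0:v1,u0:u1]
    cs=max(cv2.findContours(mm,0,1)[0],key=cv2.contourArea); return cv2.minAreaRect(cs)
bench=((hsv[...,0]<25)&(hsv[...,1]>150)).astype(np.uint8)
print("bench hsv",hsv[300,400],"cheese",hsv[290,433],hsv[325,455],"bed",hsv[300,380])
white=((hsv[...,1]<60)&(hsv[...,2]>120)).astype(np.uint8)
rb=rect(white,(325,220,405,345)); print("bed",rb); B=cast("top",cv2.boxPoints(rb),.045); print(B.round(3))
ch=((hsv[...,2]>185)).astype(np.uint8)
rc=rect(ch,(410,265,480,345)); print("cheese",rc); print(cast("top",cv2.boxPoints(rc),.045).round(3))
gr=(hsv[...,1]<90).astype(np.uint8)
rs=rect(gr,(250,220,310,320));print(rs)
for nm,m in(("red",((hsv[...,0]<8)|(hsv[...,0]>172))&(hsv[...,1]>150)&(hsv[...,2]>60)),("black",hsv[...,2]<45),("white",(hsv[...,1]<60)&(hsv[...,2]>150))):
    print(nm,rect(m.astype(np.uint8),(140,235,208,312)))
E
```

```text
bench hsv [ 18 164 132] cheese [ 20 151 160] [ 20 152 158] bed [ 23  14 165]
bed ((364.55133056640625, 281.8715515136719), (55.224464416503906, 101.88557434082031), 4.666858673095703)
[[ 0.419 -0.057  0.045]
 [ 0.677 -0.078  0.045]
 [ 0.667 -0.22   0.045]
 [ 0.408 -0.196  0.045]]Traceback (most recent call last):
  File "<stdin>", line 15, in <module>
  File "<stdin>", line 9, in rect
ValueError: max() iterable argument is empty
```

View pics/c1.png

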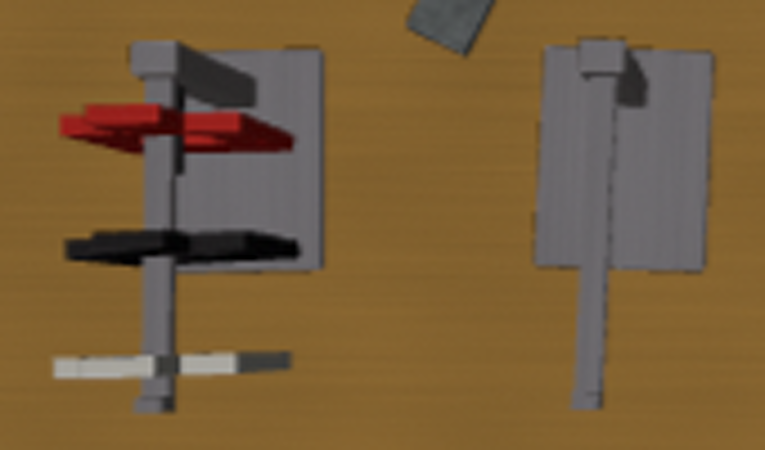

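Run:
```python
from h import *
im=cv2.imread("pics/top0.png"); hsv=cv2.cvtColor(im,cv2.COLOR_BGR2HSV)
def C(pts,z): 
    p=np.array(pts,float)/4.5+[140,222]-0.4; return cast("top",p,z).round(4).tolist()
print("stock base R edge",C([(323,50),(323,268)],.01))
print("stock bar near upright/near tip (mid)",C([(160,90),(158,340)],.17), "tip top",C([(152,405)],.184),"upright top",C([(155,58)],.17))
print("spare base TL TR BR BL",C([(545,47),(711,52),(704,270),(536,266)],.01))
print("spare bar",C([(601,80),(590,380)],.17),"tip",C([(586,400)],.184),"upright",C([(602,57)],.17))
print("red tab top",C([(123,114)],.234),"black",C([(137,240)],.234),"white",C([(105,367)],.234))
c=optics.get_calibration("top");T=np.array(c["camera_from_world"]);print("cam",-T[:3,:3].T@T[:3,3])
m=((hsv[...,0]>17)&(hsv[...,2]>145)&(hsv[...,1]>20)).astype(np.uint8)
m[:,:412]=0;m[:,480:]=0;m[:260]=0;m[345:]=0
cs=max(cv2.findContours(m,0,1)[0],key=cv2.contourArea);rc=cv2.minAreaRect(cs);print(rc,cast("top",cv2.boxPoints(rc),.045).round(3).tolist(),cast("top",[rc[0]],.04))
```

```text
stock base R edge [[0.6695, 0.263, 0.01], [0.5422, 0.2594, 0.01]]
stock bar near upright/near tip (mid) [[0.6282, 0.3113, 0.17], [0.5009, 0.3077, 0.17]] tip top [[0.4688, 0.3055, 0.184]] upright top [[0.6447, 0.3144, 0.17]]
spare base TL TR BR BL [[0.6722, 0.1334, 0.01], [0.6699, 0.036, 0.01], [0.5421, 0.0387, 0.01], [0.544, 0.1362, 0.01]]
spare bar [[0.6349, 0.0859, 0.17], [0.4817, 0.0891, 0.17]] tip [[0.4721, 0.0896, 0.184]] upright [[0.6468, 0.0856, 0.17]]
red tab top [[0.6096, 0.3103, 0.234]] black [[0.5489, 0.3013, 0.234]] white [[0.4883, 0.3142, 0.234]]
cam [ 0.50570863 -0.01669141  1.3152032 ]
((446.4281005859375, 305.8675842285156), (57.92899703979492, 21.067373275756836), 61.50436782836914) [[0.533, -0.288, 0.045], [0.559, -0.336, 0.045], [0.43, -0.404, 0.045], [0.405, -0.356, 0.045]] [[ 0.48129619 -0.34765378  0.04      ]]
```

```bash
python3 -m pendant '[[[0,0,-0.5,-0.07],[0,0,-1,-0.14],[0,0,-1,-0.22],[0,0,-1,-0.3],[0,0,-1,-0.38],[0,0,-1,-0.46],[0,0,-1,-0.54],[0,0,-1,-0.6]]]' 0; python3 -m pendant '[[[0,0,0,0],[0,0,0,0]]]'; python3 -c "
from h import *
s=sense();print(s['tcp_pos'],np.round(s['ee_rot'],4).tolist())"
```

```text
time_s: 0.9
tcp_pos: [0.2224, -0.5838, 0.3219]
ee_rot: [[-0.021, -1.0, -0.0], [-1.0, 0.021, 0.001], [-0.001, 0.001, -1.0]]
wrist_force: [-0.0, -0.6, 0.7]
gripper_width: 1.001
gripper_force: 0.0
time_s: 1.1
tcp_pos: [0.2223, -0.5839, 0.3221]
ee_rot: [[-0.03, -1.0, -0.0], [-1.0, 0.03, 0.001], [-0.001, 0.0, -1.0]]
wrist_force: [-0.6, -1.1, -0.4]
gripper_width: 1.0
gripper_force: 0.0
[ 0.22234912 -0.58390744  0.32213185] [[-0.0302, -0.9995, -0.0004], [-0.9995, 0.0302, 0.0008], [-0.0008, 0.0004, -1.0]]
```

```bash
python3 -m pendant '[[[0,-0.4,0,-0.03],[0,-0.8,0,-0.03],[0,-1,0,-0.03]]]' 
python3 -m pendant '[[[-0.3,-0.3,0,0],[-0.6,-0.6,0,0],[-1,-0.8,0,0],[-1,-0.8,0,0]]]' >/dev/null
for i in 1 2 3 4 5 6 7; do python3 -m pendant '[[[-0.45,0,0,0],[-0.9,0,0,0],[-1,0,0,0]]]' >/dev/null; done
python3 -m pendant '[[[0,0,0,0],[0,0,0,0]]]'
python3 - <<'E'
from h import *
cal=optics.get_calibration("wrist");cv2.imwrite("pics/w1.png",optics.capture("wrist")[:,:,::-1])
s=sense();print(s['tcp_pos'],s['joints'],np.round(s['ee_rot'],4).tolist())
T=np.array(cal["camera_from_world"]);print(np.round(cal["camera_matrix"],1).tolist(),T.round(3).tolist(),-T[:3,:3].T@T[:3,3])
E
```

```text
time_s: 1.4
tcp_pos: [0.3248, -0.5865, 0.3217]
ee_rot: [[0.032, -0.999, -0.0], [-0.999, -0.032, 0.001], [-0.001, 0.0, -1.0]]
wrist_force: [0.2, -0.6, -0.4]
gripper_width: 0.997
gripper_force: 0.0
time_s: 4.1
tcp_pos: [0.3764, 0.2142, 0.3224]
ee_rot: [[0.031, -1.0, -0.0], [-1.0, -0.031, -0.001], [0.001, 0.0, -1.0]]
wrist_force: [-0.0, 0.1, 0.8]
gripper_width: 1.001
gripper_force: 0.0
[0.37631387 0.21402898 0.32256779] [ 5.13010680e+01 -8.29507304e-01 -1.40478354e+01  1.42565833e-02
 -7.68071888e+01 -4.95276635e+01] [[0.031, -0.9995, -0.0001], [-0.9995, -0.031, -0.0005], [0.0005, 0.0001, -1.0]]
[[378.8, 0.0, 320.7], [0.0, 378.8, 236.5], [0.0, 0.0, 1.0]] [[-1.0, -0.032, 0.001, 0.382], [-0.03, 0.953, 0.301, -0.26], [-0.01, 0.3, -0.954, 0.427], [0.0, 0.0, 0.0, 1.0]] [0.37863324 0.13137334 0.48471032]
```

View pics/w1.png

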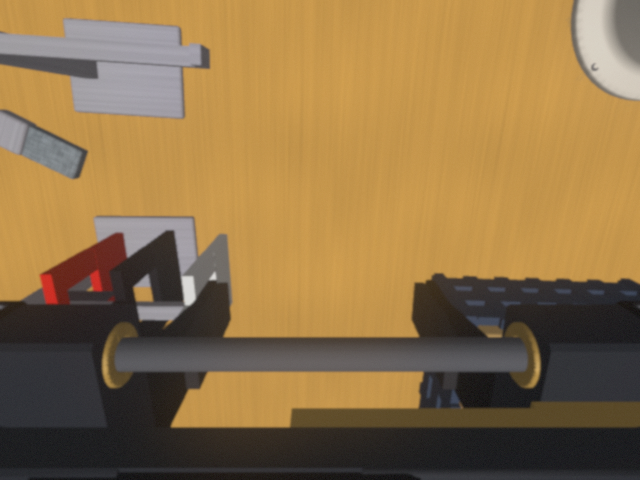

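The wrist view shows the spare hook tip at (200,55), and the red (85,265), black (150,265) and white (205,270) plates with their tabs hidden by the gripper. I need to stand higher and further +x.

```bash
python3 -m pendant '[[[-0.2,-0.2,-0.4,0],[-0.45,-0.4,-0.8,0],[-0.45,-0.8,-0.8,0],[-0.45,-1,-0.8,0]]]' >/dev/null
python3 -m pendant '[[[0,-0.24,0,0],[0,-0.24,0,0],[0,-0.24,0,0]]]'
python3 - <<'E'
from h import *
cal=optics.get_calibration("wrist");im=optics.capture("wrist")[:,:,::-1];cv2.imwrite("pics/w2.png",im)
np.save("w2cal.npy",cal,allow_pickle=True)
E
```

```text
time_s: 4.85
tcp_pos: [0.4988, 0.2629, 0.4023]
ee_rot: [[0.03, -1.0, -0.001], [-1.0, -0.03, -0.001], [0.001, 0.001, -1.0]]
wrist_force: [-0.8, 1.0, 0.4]
gripper_width: 1.002
gripper_force: 0.0
```

View pics/w2.png

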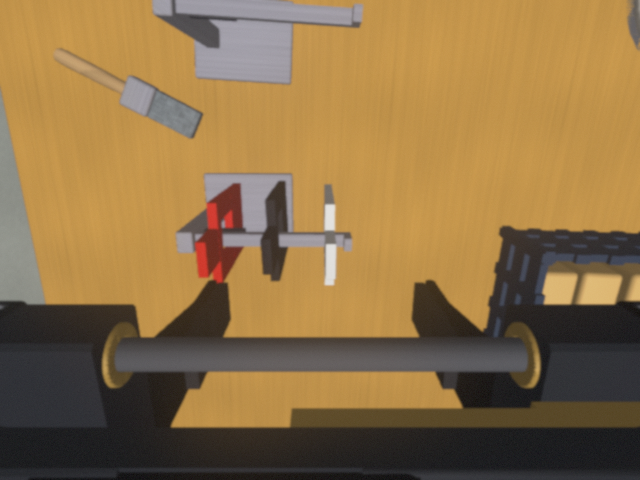

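All three plates are now seen from above: red (218,232), black (273,230), white (330,235). The bar tip is at (348,242) and the spare tip at (357,14). I'll enlarge it.

Run:
```python
from h import *
im=cv2.imread("pics/w2.png")
cv2.imwrite("pics/c2.png",cv2.resize(im[170:295,165:365],None,fx=4,fy=4,interpolation=cv2.INTER_CUBIC))
```

```text
(no output)
```

View pics/c2.png

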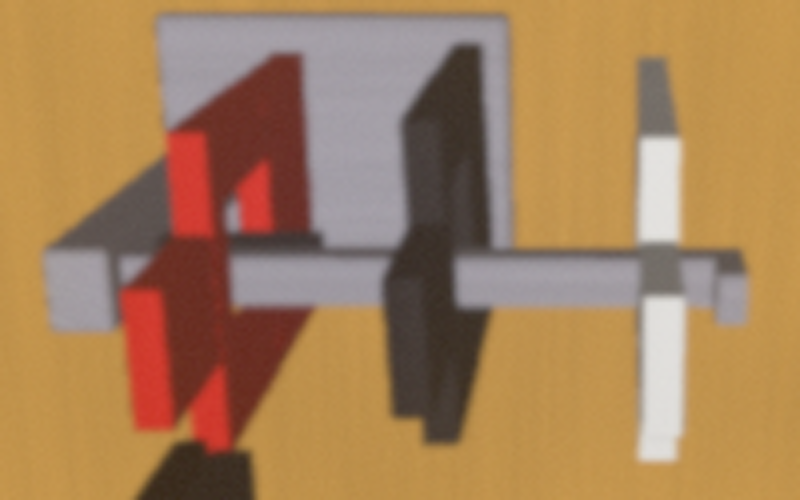

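Tab top faces (crop/4 + (165,170)): red from (140,288) to (155,430), black from (402,278) to (409,416), white from (664,295) to (661,437).

Run:
```python
from h import *
cal=np.load("w2cal.npy",allow_pickle=True).item()
for n,p in dict(red=[(140,288),(155,430)],black=[(402,278),(409,416)],white=[(664,295),(661,437)]).items():
    q=cast("wrist",np.array(p)/4+[165,170]-.4,.234,cal); print(n,q.mean(0).round(4),"yaw",np.degrees(np.arctan2(*(q[0]-q[1])[[0,1]]))%180, np.linalg.norm(q[0]-q[1]))
f=lambda p,z:cast("wrist",np.array(p,float)/4+[165,170]-.4,z,cal).round(4).tolist()
print("stock bar",f([(240,280),(690,282)],.17),"tip",f([(731,300)],.184),"upright",f([(78,290)],.17))
g=lambda p,z:cast("wrist",p,z,cal).round(4).tolist()
print("spare bar",g([(180,12),(350,18)],.17),"tip",g([(357,14)],.184))
```

```text
red [0.608  0.3102 0.234 ] yaw 178.02391608426365 0.035389870302948094
black [0.5479 0.3054 0.234 ] yaw 178.02440878809747 0.034223604406372635
white [0.488  0.3083 0.234 ] yaw 178.95656998965254 0.03550916351833062
stock bar [[0.602, 0.3111, 0.17], [0.4789, 0.308, 0.17]] tip [[0.4686, 0.3081, 0.184]] upright [[0.6465, 0.3154, 0.17]]
spare bar [[0.6329, 0.0919, 0.17], [0.4763, 0.092, 0.17]] tip [[0.4712, 0.0918, 0.184]]
```

```bash
python3 -m pendant '[[[-0.45,0.1,0,0],[-0.45,0.1,0.4,0],[-0.45,0.1,0.8,0],[-0.45,0.1,1,0],[-0.45,0.1,1,0]]]' 0.5 >/dev/null
python3 -m pendant '[[[0,0,0,0],[0,0,0,0]]]'; python3 -m pendant '[[[0,0,0.3,0],[0,0,0.6,0],[0,0,0.9,0],[0,0,1.0,0],[0,0,1,0]]]' >/dev/null; python3 -m pendant '[[[0,0,0.07,0],[0,0,0.07,0]]]'
```

```text
time_s: 5.6
tcp_pos: [0.4875, 0.3095, 0.3052]
ee_rot: [[0.033, -0.999, 0.004], [-0.999, -0.033, 0.003], [-0.003, -0.004, -1.0]]
wrist_force: [-0.8, 0.8, 0.0]
gripper_width: 0.522
gripper_force: 0.0
time_s: 6.3
tcp_pos: [0.4873, 0.3096, 0.1965]
ee_rot: [[0.033, -0.999, 0.001], [-0.999, -0.033, 0.001], [-0.001, -0.001, -1.0]]
wrist_force: [0.1, 0.6, 0.0]
gripper_width: 0.5
gripper_force: 0.0
```

```bash
python3 -m pendant '[[[0,0,0,0],[0,0,0,0],[0,0,0,0],[0,0,0,0],[0,0,0,0]]]' 1; python3 -m pendant '[[[0,0,-0.13,0],[0,0,-0.25,0],[0,0,-0.25,0],[0,0,-0.25,0]]]'; python3 -m pendant '[[[0,0.15,0,0],[0,0.3,0,0],[0,0.45,0,0],[0,0.6,0,0],[0,0.7,0,0],[0,0.7,0,0]]]'
```

```text
time_s: 6.8
tcp_pos: [0.487, 0.3092, 0.1957]
ee_rot: [[0.033, -0.999, 0.0], [-0.999, -0.033, 0.0], [-0.0, -0.0, -1.0]]
wrist_force: [0.6, -0.5, 0.9]
gripper_width: 0.134
gripper_force: 0.4
time_s: 7.2
tcp_pos: [0.4869, 0.3093, 0.2212]
ee_rot: [[0.033, -0.999, 0.001], [-0.999, -0.033, 0.001], [-0.001, -0.001, -1.0]]
wrist_force: [-0.7, -0.1, -2.4]
gripper_width: 0.109
gripper_force: 30.0
time_s: 7.8
tcp_pos: [0.4157, 0.3068, 0.2209]
ee_rot: [[0.034, -0.999, 0.0], [-0.999, -0.034, 0.0], [-0.0, -0.0, -1.0]]
wrist_force: [-0.7, 0.3, -0.7]
gripper_width: 0.114
gripper_force: 30.0
```

```bash
python3 -m pendant '[[[0.4,0,0,0],[0.8,0.0,0,0.025],[1,0.03,0,0.025]]]'>/dev/null;python3 -m pendant '[[[0.4,0,0,0],[0.8,0,0,0],[1,0,0,0],[1,0,0,0]]]'>/dev/null;python3 -m pendant '[[[0.16,0,0,0],[0.16,0,0,0],[0.16,0,0,0]]]'
python3 - <<'E'
from h import *
cal=optics.get_calibration("wrist");im=optics.capture("wrist")[:,:,::-1];cv2.imwrite("pics/w3.png",im)
cv2.imwrite("pics/s3.png",cv2.resize(optics.capture("scene")[180:380,320:520,::-1],None,fx=3,fy=3))
np.save("w3cal.npy",cal,allow_pickle=True)
E
```

```text
time_s: 8.8
tcp_pos: [0.4158, 0.0915, 0.2207]
ee_rot: [[-0.017, -1.0, 0.001], [-1.0, 0.017, 0.001], [-0.001, -0.001, -1.0]]
wrist_force: [-0.2, -0.1, -1.4]
gripper_width: 0.112
gripper_force: 30.0
```

View pics/s3.png

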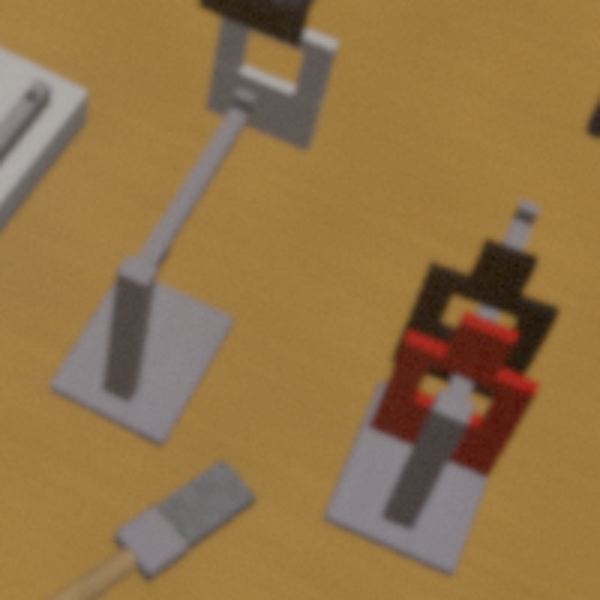

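The white plate hangs upright in the gripper, just in front of the spare tip. Black and red are still on the crowded hook. Now I'll thread it onto the bar.

```bash
python3 -m pendant '[[[0,-0.2,0,0],[0,-0.4,0,0],[0,-0.6,0,0],[0,-0.8,0,0],[0,-0.9,0,0],[0,-0.9,0,0]]]'; python3 -m pendant '[[[0,-0.2,0,0],[0,-0.4,0,0],[0,-0.6,0,0],[0,-0.8,0,0],[0,-0.9,0,0],[0,-0.9,0,0]]]'; python3 -m pendant '[[[0,0,0.12,0],[0,0,0.22,0],[0,0,0.26,0],[0,0,0.26,0]]]'
```

```text
time_s: 9.5
tcp_pos: [0.5061, 0.0898, 0.2199]
ee_rot: [[-0.017, -1.0, -0.001], [-1.0, 0.017, -0.0], [0.0, 0.001, -1.0]]
wrist_force: [-0.8, 0.1, -0.9]
gripper_width: 0.108
gripper_force: 30.0
time_s: 10.1
tcp_pos: [0.5953, 0.088, 0.22]
ee_rot: [[-0.017, -1.0, -0.001], [-1.0, 0.017, -0.0], [0.0, 0.001, -1.0]]
wrist_force: [-0.7, 0.2, -1.4]
gripper_width: 0.113
gripper_force: 30.0
time_s: 10.5
tcp_pos: [0.5938, 0.0877, 0.1957]
ee_rot: [[-0.016, -1.0, -0.001], [-1.0, 0.016, -0.001], [0.001, 0.001, -1.0]]
wrist_force: [-3.8, 0.1, 6.2]
gripper_width: 0.111
gripper_force: 30.0
```

```bash
python3 -m pendant '[[[0,0,0,0],[0,0,0,0],[0,0,0,0],[0,0,0,0],[0,0,0,0]]]' 0.5; python3 -m pendant '[[[0,0,-0.3,0],[0,0,-0.6,0],[0,0,-1,0],[0,0,-1,0],[0,0,-1,0]]]'
python3 - <<'E'
from h import *
cv2.imwrite("pics/s4.png",cv2.resize(optics.capture("scene")[180:380,320:520,::-1],None,fx=3,fy=3))
E
```

```text
time_s: 11.0
tcp_pos: [0.5952, 0.0877, 0.1943]
ee_rot: [[-0.017, -1.0, -0.0], [-1.0, 0.017, -0.0], [0.0, 0.0, -1.0]]
wrist_force: [-0.3, -0.0, 0.7]
gripper_width: 0.462
gripper_force: 0.0
time_s: 11.5
tcp_pos: [0.5955, 0.088, 0.2955]
ee_rot: [[-0.017, -1.0, 0.002], [-1.0, 0.017, 0.001], [-0.001, -0.002, -1.0]]
wrist_force: [-0.3, -0.2, -1.1]
gripper_width: 0.496
gripper_force: 0.0
```

View pics/s4.png

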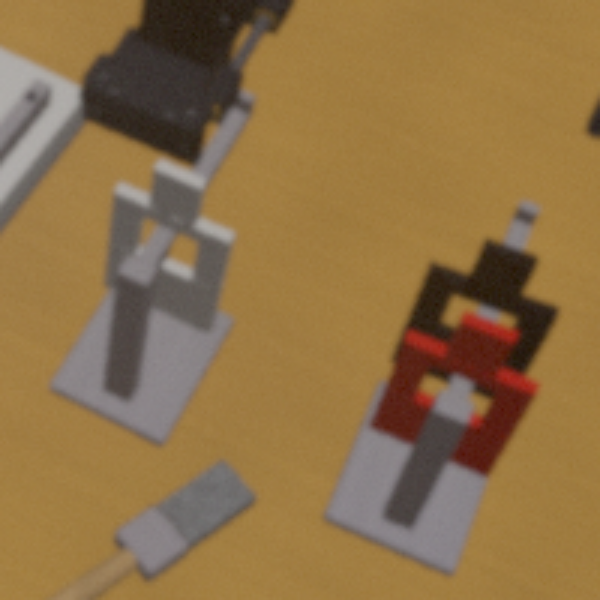

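White hangs straight on the spare hook. Black is next.

```bash
python3 -m pendant '[[[-0.4,0.1,0,0],[-0.8,0.3,0,0],[-1,0.51,0,0]]]'>/dev/null;python3 -m pendant '[[[-0.4,0,0,0],[-0.8,0,0,0],[-1,0,0,0],[-1,0,0,0]]]'>/dev/null;python3 -m pendant '[[[-0.18,0,0,-0.025],[-0.18,0,0,-0.025],[-0.18,0,0,-0.025],[-0.18,0,0,-0.025]]]'; python3 -m pendant '[[[0,0,0.2,0],[0,0,0.5,0],[0,0,0.8,0],[0,0,1,0],[0,0,1,0],[0,0,1,0]]]'; python3 -m pendant '[[[0,0,0,0],[0,0,0,0],[0,0,0,0],[0,0,0,0],[0,0,0,0],[0,0,0,0],[0,0,0,0]]]' 1
```

```text
time_s: 12.65
tcp_pos: [0.548, 0.3057, 0.2946]
ee_rot: [[0.032, -0.999, -0.0], [-0.999, -0.032, -0.0], [0.0, 0.0, -1.0]]
wrist_force: [0.8, -0.2, 0.2]
gripper_width: 0.502
gripper_force: 0.0
time_s: 13.25
tcp_pos: [0.5485, 0.3062, 0.1954]
ee_rot: [[0.033, -0.999, 0.001], [-0.999, -0.033, -0.0], [0.0, -0.001, -1.0]]
wrist_force: [0.1, -0.1, 0.9]
gripper_width: 0.5
gripper_force: 0.0
time_s: 13.95
tcp_pos: [0.548, 0.3066, 0.1948]
ee_rot: [[0.033, -0.999, 0.0], [-0.999, -0.033, 0.0], [-0.0, -0.0, -1.0]]
wrist_force: [-0.2, 0.2, 1.7]
gripper_width: 0.111
gripper_force: 30.0
```

```bash
python3 -m pendant '[[[0,0,-0.13,0],[0,0,-0.25,0],[0,0,-0.25,0]]]';python3 -m pendant '[[[0,0.2,0,0],[0,0.4,0,0],[0,0.6,0,0],[0,0.8,0,0],[0,0.8,0,0]]]'; python3 -m pendant '[[[0,0.2,0,0],[0,0.4,0,0],[0,0.53,0,0],[0,0.53,0,0]]]'
python3 -m pendant '[[[0.4,0,0,0],[0.8,0.0,0,0.025],[1,0.03,0,0.025]]]'>/dev/null;python3 -m pendant '[[[0.4,0,0,0],[0.8,0,0,0],[1,0,0,0],[1,0,0,0]]]'>/dev/null;python3 -m pendant '[[[0.11,0,0,0],[0.11,0,0,0],[0.11,0,0,0]]]'
```

```text
time_s: 14.25
tcp_pos: [0.5492, 0.3074, 0.2225]
ee_rot: [[0.033, -0.999, 0.004], [-0.999, -0.033, 0.003], [-0.003, -0.004, -1.0]]
wrist_force: [1.1, 0.2, -1.2]
gripper_width: 0.116
gripper_force: 30.0
time_s: 14.75
tcp_pos: [0.4661, 0.3037, 0.2201]
ee_rot: [[0.034, -0.999, -0.001], [-0.999, -0.034, 0.0], [-0.0, 0.001, -1.0]]
wrist_force: [0.9, -0.3, -2.3]
gripper_width: 0.113
gripper_force: 30.0
time_s: 15.15
tcp_pos: [0.4143, 0.3022, 0.2199]
ee_rot: [[0.034, -0.999, 0.0], [-0.999, -0.034, 0.0], [-0.0, -0.0, -1.0]]
wrist_force: [-0.5, -0.4, -1.3]
gripper_width: 0.113
gripper_force: 30.0
time_s: 16.15
tcp_pos: [0.4138, 0.0917, 0.2196]
ee_rot: [[-0.016, -1.0, 0.0], [-1.0, 0.016, 0.0], [-0.0, -0.0, -1.0]]
wrist_force: [-0.3, -0.0, -1.8]
gripper_width: 0.116
gripper_force: 30.0
```

```bash
python3 -m pendant '[[[0,-0.2,0,0],[0,-0.4,0,0],[0,-0.6,0,0],[0,-0.6,0,0]]]'; python3 -m pendant '[[[0,-0.2,0,0],[0,-0.4,0,0],[0,-0.6,0,0],[0,-0.6,0,0]]]'; python3 -m pendant '[[[0,0,0.12,0],[0,0,0.22,0],[0,0,0.26,0],[0,0,0.26,0]]]'; python3 -m pendant '[[[0,0,0,0],[0,0,0,0],[0,0,0,0],[0,0,0,0],[0,0,0,0]]]' 0.5; python3 -m pendant '[[[0,0,-0.3,0],[0,0,-0.6,0],[0,0,-1,0],[0,0,-1,0],[0,0,-1,0]]]'
python3 - <<'E'
from h import *
cal=optics.get_calibration("wrist");a=optics.capture("wrist")[:,:,::-1];b=optics.capture("scene")[180:360,320:520,::-1]
np.save("w5cal.npy",cal,allow_pickle=True);cv2.imwrite("pics/w5.png",a)
cv2.imwrite("pics/s5.png",np.vstack([cv2.resize(b,(667,300*2)[::1])[:600]]))
E
```

```text
time_s: 16.55
tcp_pos: [0.4756, 0.0912, 0.2191]
ee_rot: [[-0.017, -1.0, 0.001], [-1.0, 0.017, -0.0], [0.0, -0.001, -1.0]]
wrist_force: [-0.1, 0.3, -1.3]
gripper_width: 0.114
gripper_force: 30.0
time_s: 16.95
tcp_pos: [0.5347, 0.0899, 0.2189]
ee_rot: [[-0.017, -1.0, -0.0], [-1.0, 0.017, -0.0], [0.0, 0.0, -1.0]]
wrist_force: [-0.3, 0.3, -1.7]
gripper_width: 0.111
gripper_force: 30.0
time_s: 17.35
tcp_pos: [0.5319, 0.0891, 0.1947]
ee_rot: [[-0.016, -1.0, -0.001], [-1.0, 0.016, -0.001], [0.001, 0.001, -1.0]]
wrist_force: [-3.9, 0.5, 7.4]
gripper_width: 0.112
gripper_force: 30.0
time_s: 17.85
tcp_pos: [0.5333, 0.0891, 0.1933]
ee_rot: [[-0.017, -1.0, -0.0], [-1.0, 0.017, -0.0], [0.0, 0.0, -1.0]]
wrist_force: [-0.7, 0.7, -0.2]
gripper_width: 0.462
gripper_force: 0.0
time_s: 18.35
tcp_pos: [0.5336, 0.0893, 0.2943]
ee_rot: [[-0.017, -1.0, 0.002], [-1.0, 0.017, 0.001], [-0.001, -0.002, -1.0]]
wrist_force: [0.3, 0.2, -1.0]
gripper_width: 0.504
gripper_force: 0.0
```

View pics/s5.png

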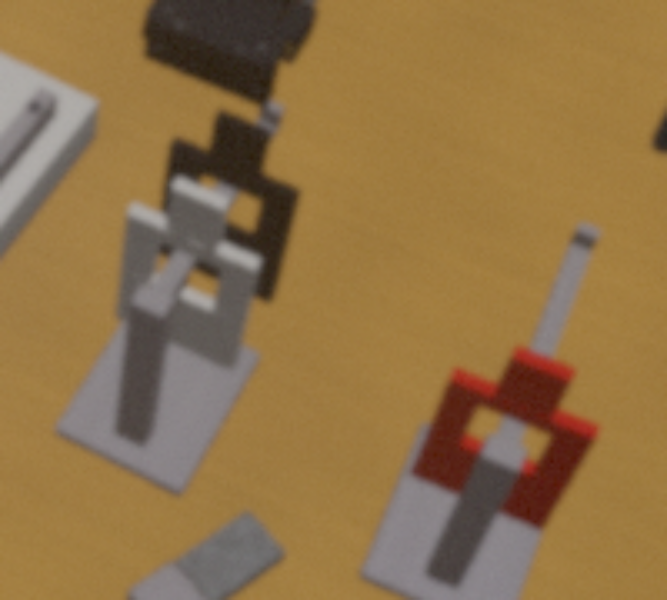

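White and black both hang on the spare hook and red is alone on the crowded one. Now red.

```bash
python3 -m pendant '[[[-0.4,-0.1,0,0],[-0.8,-0.4,0,0],[-1,-0.71,0,0]]]'>/dev/null;python3 -m pendant '[[[-0.4,0,0,0],[-0.8,0,0,0],[-1,0,0,0],[-1,0,0,0]]]'>/dev/null;python3 -m pendant '[[[-0.22,0,0,-0.025],[-0.22,0,0,-0.025],[-0.22,0,0,-0.025],[-0.22,0,0,-0.025]]]'; python3 -m pendant '[[[0,0,0.2,0],[0,0,0.5,0],[0,0,0.8,0],[0,0,0.98,0],[0,0,0.98,0],[0,0,0.98,0]]]'; python3 -m pendant '[[[0,0,0,0],[0,0,0,0],[0,0,0,0],[0,0,0,0],[0,0,0,0],[0,0,0,0],[0,0,0,0]]]' 1
```

```text
time_s: 19.55
tcp_pos: [0.6082, 0.3091, 0.2936]
ee_rot: [[0.032, -0.999, -0.0], [-0.999, -0.032, -0.0], [0.0, 0.0, -1.0]]
wrist_force: [-0.4, 0.1, -0.5]
gripper_width: 0.501
gripper_force: 0.0
time_s: 20.15
tcp_pos: [0.6087, 0.3094, 0.1964]
ee_rot: [[0.033, -0.999, 0.001], [-0.999, -0.033, -0.0], [0.0, -0.001, -1.0]]
wrist_force: [0.6, 0.2, 1.0]
gripper_width: 0.503
gripper_force: 0.0
time_s: 20.85
tcp_pos: [0.6083, 0.31, 0.1959]
ee_rot: [[0.033, -0.999, 0.001], [-0.999, -0.033, 0.0], [-0.0, -0.001, -1.0]]
wrist_force: [-0.6, 0.5, 1.1]
gripper_width: 0.113
gripper_force: 30.0
```

```bash
python3 -m pendant '[[[0,0,-0.13,0],[0,0,-0.25,0],[0,0,-0.25,0]]]'; for i in 1 2; do python3 -m pendant '[[[0,0.25,0,0],[0,0.5,0,0],[0,0.75,0,0],[0,0.95,0,0],[0,0.95,0,0]]]'; done
```

```text
time_s: 21.15
tcp_pos: [0.6094, 0.3105, 0.2237]
ee_rot: [[0.033, -0.999, 0.005], [-0.999, -0.033, 0.003], [-0.003, -0.005, -1.0]]
wrist_force: [0.8, 0.4, -0.4]
gripper_width: 0.112
gripper_force: 30.0
time_s: 21.65
tcp_pos: [0.5112, 0.3066, 0.2213]
ee_rot: [[0.035, -0.999, -0.001], [-0.999, -0.035, 0.0], [-0.0, 0.001, -1.0]]
wrist_force: [2.5, -0.1, -1.2]
gripper_width: 0.107
gripper_force: 30.0
time_s: 22.15
tcp_pos: [0.4171, 0.3035, 0.2211]
ee_rot: [[0.034, -0.999, -0.0], [-0.999, -0.034, 0.001], [-0.001, 0.0, -1.0]]
wrist_force: [0.9, 0.5, -1.7]
gripper_width: 0.114
gripper_force: 30.0
```

```bash
for i in 1 2 3; do python3 -m pendant '[[[0.3,0,-0.1,0],[0.6,0,-0.2,0],[0.9,0,-0.3,0],[1,0.03,-0.45,0]]]'>/dev/null; done; python3 -m pendant '[[[0.3,0,0,0.03],[0.63,0,0,0.057],[0.63,0,0,0.057]]]'; python3 -m pendant '[[[0,-0.3,0,0],[0,-0.6,0,0],[0,-0.9,0,0],[0,-1,0,0]]]' >/dev/null; python3 -m pendant '[[[0,-0.3,0,0],[0,-0.6,0,0],[0,-0.65,0,0],[0,-0.65,0,0],[0,-0.65,0,0]]]'
python3 - <<'E'
from h import *
cal=optics.get_calibration("wrist");a=optics.capture("wrist")[:,:,::-1];np.save("w6cal.npy",cal,allow_pickle=True);cv2.imwrite("pics/w6.png",a)
E
```

```text
time_s: 23.65
tcp_pos: [0.4221, -0.0624, 0.356]
ee_rot: [[-0.087, -0.996, 0.001], [-0.996, 0.087, -0.001], [0.001, -0.001, -1.0]]
wrist_force: [0.5, -0.8, -1.6]
gripper_width: 0.114
gripper_force: 30.0
time_s: 24.55
tcp_pos: [0.5852, -0.0729, 0.3557]
ee_rot: [[-0.081, -0.997, -0.0], [-0.997, 0.081, -0.0], [0.0, 0.0, -1.0]]
wrist_force: [-0.5, -0.2, -1.3]
gripper_width: 0.11
gripper_force: 30.0
```

View pics/w6.png

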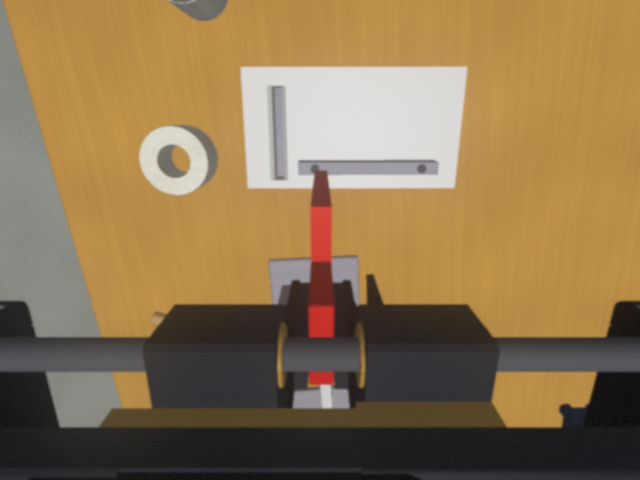

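The bed lies at (241..467, 67..188), with the slot at (278,133) and the fence at (298..438,168). The held red plate hangs straight at column 320. Next I'll get the slot and bed positions.

Run:
```python
from h import *
cal=np.load("w6cal.npy",allow_pickle=True).item();im=cv2.imread("pics/w6.png");g=cv2.cvtColor(im,cv2.COLOR_BGR2GRAY)
m=(g<165).astype(np.uint8);m[:75]=0;m[184:]=0;m[:,:255]=0;m[:,292:]=0
cs=max(cv2.findContours(m,0,1)[0],key=cv2.contourArea);rc=cv2.minAreaRect(cs);print(rc)
q=cast("wrist",cv2.boxPoints(rc),.045,cal);print(q.round(4).tolist(),q.mean(0))
ends=cast("wrist",[(276,87),(279.5,179)],.045,cal);d=ends[0]-ends[1];print("yaw",np.degrees(np.arctan2(d[0],-d[1])),np.linalg.norm(d),ends.mean(0))
b=cast("wrist",[(241,67),(467,67),(455,188),(248,188)],.045,cal);print("bed",b.round(4).tolist(),b.mean(0))
for a in((0,1),(3,2)): e=b[a[0]]-b[a[1]];print(np.degrees(np.arctan2(e[1],e[0])))
f=cast("wrist",[(299,161),(438,161)],.07,cal);print("fence in",f.round(4).tolist())
```

```text
((277.9615783691406, 132.4825897216797), (93.42406463623047, 11.614374160766602), 87.83892822265625)
[[0.6335, -0.1943, 0.045], [0.62, -0.1937, 0.045], [0.6278, -0.0853, 0.045], [0.6423, -0.086, 0.045]] [ 0.63090408 -0.13980875  0.045     ]
yaw -4.336648768387816 0.10715134343381778 [ 0.63122171 -0.13928517  0.045     ]
bed [[0.6647, -0.2172, 0.045], [0.4063, -0.1963, 0.045], [0.4164, -0.0567, 0.045], [0.6761, -0.0778, 0.045]] [ 0.54087928 -0.13700536  0.045     ]
-4.630459021729076
-4.638292821094998
fence in [[0.6072, -0.1086, 0.07], [0.4456, -0.0955, 0.07]]
```

```bash
python3 -m pendant '[[[0.3,-0.25,0,0],[0.62,-0.52,0,0],[0.62,-0.52,0,0],[0.62,-0.52,0,0]]]'; python3 -m pendant '[[[0,0,0.3,0],[0,0,0.6,0],[0,0,0.9,0],[0,0,1,0],[0,0,1,0]]]' >/dev/null; python3 -m pendant '[[[0,0,0.3,0],[0,0,0.6,0],[0,0,0.6,0],[0,0,0.6,0]]]'
python3 - <<'E'
from h import *
cal=optics.get_calibration("wrist");a=optics.capture("wrist")[:,:,::-1];np.save("w7cal.npy",cal,allow_pickle=True);cv2.imwrite("pics/w7.png",a)
E
```

```text
time_s: 25.0
tcp_pos: [0.6319, -0.1393, 0.3553]
ee_rot: [[-0.082, -0.997, -0.001], [-0.997, 0.082, 0.0], [-0.0, 0.001, -1.0]]
wrist_force: [0.1, 0.2, -0.9]
gripper_width: 0.111
gripper_force: 30.0
time_s: 25.9
tcp_pos: [0.6336, -0.139, 0.1979]
ee_rot: [[-0.08, -0.997, 0.003], [-0.997, 0.08, -0.001], [0.001, -0.003, -1.0]]
wrist_force: [0.9, -0.3, 0.1]
gripper_width: 0.112
gripper_force: 30.0
```

View pics/w7.png

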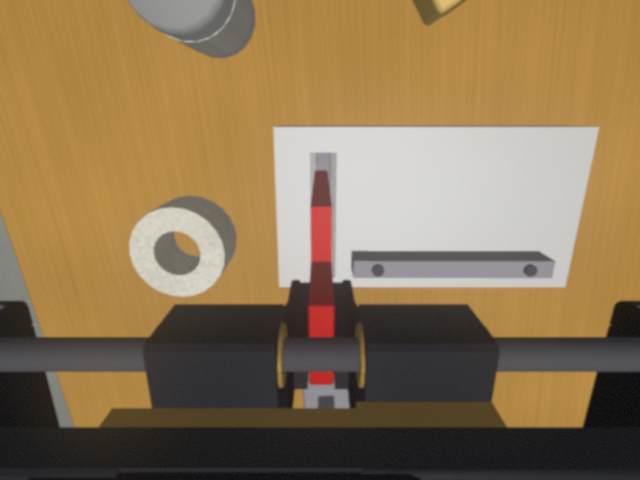

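The plate is right over the slot (slot end at column 323, plate at column 321). I'll lower it with a 1–2 mm nudge.

```bash
python3 -m pendant '[[[0,0.015,0.08,0],[0,0.015,0.16,0],[0,0.015,0.22,0],[0,0.015,0.28,0],[0,0.015,0.28,0]]]'; python3 -m pendant '[[[0,0,0.06,0],[0,0,0.12,0],[0,0,0.18,0],[0,0,0.18,0]]]'
```

```text
time_s: 26.45
tcp_pos: [0.6311, -0.1387, 0.1664]
ee_rot: [[-0.081, -0.997, -0.001], [-0.997, 0.081, 0.0], [0.0, 0.001, -1.0]]
wrist_force: [0.8, 0.7, -1.4]
gripper_width: 0.115
gripper_force: 30.0
time_s: 26.85
tcp_pos: [0.6311, -0.1387, 0.1484]
ee_rot: [[-0.081, -0.997, -0.0], [-0.997, 0.081, 0.0], [-0.0, 0.0, -1.0]]
wrist_force: [1.5, 0.2, -1.6]
gripper_width: 0.108
gripper_force: 30.0
```

```bash
python3 -m pendant '[[[0,0,0.02,0],[0,0,0.03,0],[0,0,0.03,0]]]'; python3 -m pendant '[[[0,0,0,0],[0,0,0,0],[0,0,0,0],[0,0,0,0],[0,0,0,0]]]' 0.5; python3 -m pendant '[[[0,0,-0.3,0],[0,0,-0.6,0],[0,0,-1,0],[0,0,-1,0],[0,0,-1,0]]]' 0; python3 -m pendant '[[[0.4,0,-0.5,0],[0.8,0,-0.5,0],[1,0.4,-0.5,0],[1,0.4,-0.5,0],[1,0.4,-0.5,0]]]'
python3 - <<'E'
from h import *
cal=optics.get_calibration("wrist");a=optics.capture("wrist")[:,:,::-1];np.save("w8cal.npy",cal,allow_pickle=True);cv2.imwrite("pics/w8.png",a)
b=optics.capture("top")[:,:,::-1]
cv2.imwrite("pics/top8.png",b)
cv2.imwrite("pics/m8.png",np.hstack([cv2.resize(a,(400,300)),cv2.resize(b[220:370,320:480],(400,375))[:300]]))
E
```

```text
time_s: 27.15
tcp_pos: [0.6311, -0.1387, 0.1465]
ee_rot: [[-0.081, -0.997, 0.0], [-0.997, 0.081, -0.0], [-0.0, -0.0, -1.0]]
wrist_force: [1.0, 0.5, -1.5]
gripper_width: 0.115
gripper_force: 30.0
time_s: 27.65
tcp_pos: [0.631, -0.1387, 0.1467]
ee_rot: [[-0.081, -0.997, 0.0], [-0.997, 0.081, -0.0], [0.0, -0.0, -1.0]]
wrist_force: [0.2, -0.5, -0.1]
gripper_width: 0.456
gripper_force: 0.0
time_s: 28.15
tcp_pos: [0.6314, -0.1386, 0.2478]
ee_rot: [[-0.081, -0.997, 0.003], [-0.997, 0.081, 0.0], [-0.001, -0.003, -1.0]]
wrist_force: [0.4, -0.4, -0.5]
gripper_width: 0.865
gripper_force: 0.0
time_s: 28.65
tcp_pos: [0.5819, -0.2356, 0.2954]
ee_rot: [[-0.082, -0.997, -0.002], [-0.997, 0.082, 0.001], [-0.001, 0.002, -1.0]]
wrist_force: [1.0, 0.2, -0.1]
gripper_width: 0.997
gripper_force: 0.0
```

View pics/m8.png

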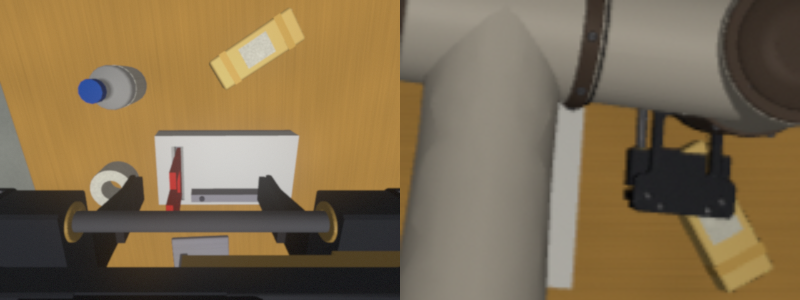

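The left half (wrist view) shows red standing in the slot at (173,180), and the cheese at (256,48), which is (410,77) at full resolution. I'll measure the cheese.

Run:
```python
from h import *
cal=np.load("w8cal.npy",allow_pickle=True).item();im=cv2.imread("pics/w8.png");hsv=cv2.cvtColor(im,cv2.COLOR_BGR2HSV)
print(hsv[40,460],hsv[110,370],hsv[77,410],hsv[30,300],hsv[100,480])
m=((hsv[...,0]>19)&(hsv[...,2]>180)|((hsv[...,1]<120)&(hsv[...,2]>150))).astype(np.uint8);m[170:]=0;m[:,:280]=0;m[:,540:]=0
m=cv2.morphologyEx(m,cv2.MORPH_OPEN,np.ones((3,3)))
cs=max(cv2.findContours(m,0,1)[0],key=cv2.contourArea);rc=cv2.minAreaRect(cs);print(rc)
q=cast("wrist",cv2.boxPoints(rc),.045,cal);print(q.round(4).tolist(),q.mean(0))
for i in range(4):
    e=q[i]-q[i-1];print(np.linalg.norm(e).round(4),np.degrees(np.arctan2(e[1],e[0])).round(1))
v=im.copy();cv2.drawContours(v,[cv2.boxPoints(rc).astype(int)],0,(0,0,255),1);cv2.imwrite("pics/c8.png",cv2.resize(v[0:170,280:540],None,fx=3,fy=3))
```

```text
[ 21 122 214] [ 20 138 213] [ 27  23 204] [ 18 158 179] [ 18 155 174]
((413.3946533203125, 77.17251586914062), (56.54779052734375, 156.79208374023438), 57.300540924072266)
[[0.5607, -0.3376, 0.045], [0.4286, -0.4034, 0.045], [0.397, -0.3589, 0.045], [0.5319, -0.2877, 0.045]] [ 0.47958186 -0.34690603  0.045     ]
0.0576 -60.0
0.1476 -153.5
0.0546 125.4
0.1526 27.8
```

View pics/c8.png

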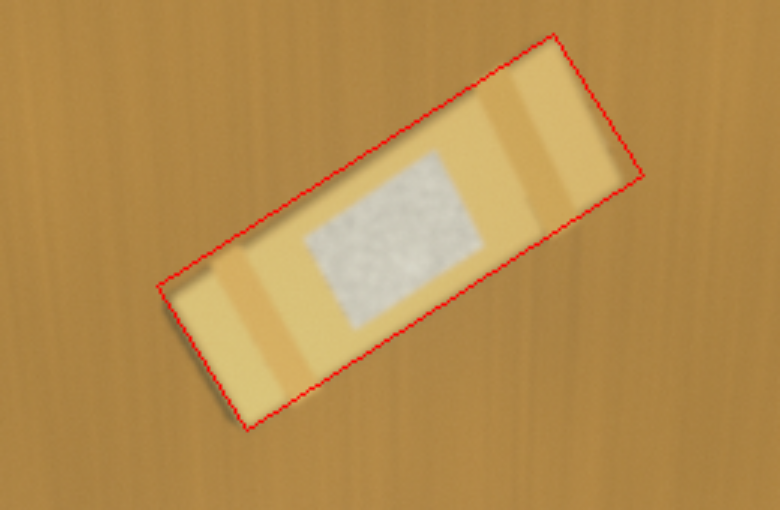

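```bash
python3 -m pendant '[[[0.3,0.2,0,0.07],[0.6,0.5,0,0.14],[0.9,0.8,0,0.21],[1,0.92,0,0.28],[1,0.92,0,0.35],[1,0.92,0,0.42],[1,0.92,0,0.49],[1,0.92,0,0.501]]]' 0 >/dev/null;  python3 -m pendant '[[[0,0,0,0],[0,0,0,0]]]'
python3 - <<'E'
from h import *
s=sense();R=np.array(s['ee_rot']);p=np.array(s['tcp_pos'])
print(np.degrees(np.arctan2(R[1,0],R[0,0]))%360,R.T@(np.array([.4805,-.347,.012])-p)*10, s['joints'])
E
```

```text
time_s: 29.75
tcp_pos: [0.4838, -0.327, 0.2963]
ee_rot: [[-0.882, -0.471, -0.0], [-0.471, 0.882, 0.0], [0.0, 0.0, -1.0]]
wrist_force: [0.3, -0.2, 0.3]
gripper_width: 1.006
gripper_force: 0.0
208.10637839734042 [ 0.12255257 -0.16168254  2.84279606] [-1.81751255e+01  1.56532178e+01  1.68724911e+00 -2.29563396e-03
 -7.60534064e+01 -4.37179440e+01]
```

```bash
python3 -m pendant '[[[0.12,-0.16,0.3,0],[0.12,-0.16,0.6,0],[0.12,-0.16,0.9,0],[0.12,-0.16,1,0],[0.12,-0.16,1,0]]]'
python3 - <<'E'
from h import *
a=cv2.imread("pics/scene0.png");b=optics.capture("scene")[:,:,::-1].copy();cv2.imwrite("pics/s9.png",b)
cv2.imwrite("pics/m9.png",np.hstack([cv2.resize(x[150:230,190:290],(400,320)) for x in(a,b)]))
E
```

```text
time_s: 30.25
tcp_pos: [0.4797, -0.3468, 0.1952]
ee_rot: [[-0.883, -0.47, -0.003], [-0.47, 0.883, 0.001], [0.002, 0.002, -1.0]]
wrist_force: [-0.2, -0.0, 1.0]
gripper_width: 1.0
gripper_force: 0.0
```

View pics/m9.png

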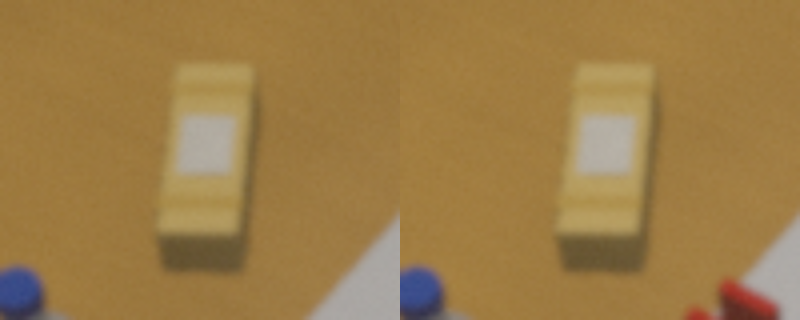

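The cheese hasn't moved (left crop at the start, right crop now). I've used all 14 picture views, so from here I'll measure numerically only.

```bash
python3 -m pendant '[[[0,0,0.3,0],[0,0,0.6,0],[0,0,0.9,0],[0,0,1,0],[0,0,1,0]]]'; python3 -m pendant '[[[0,0,0.3,0],[0,0,0.6,0],[0,0,0.82,0],[0,0,0.82,0]]]'; python3 -m pendant '[[[0,0,0,0],[0,0,0,0],[0,0,0,0],[0,0,0,0],[0,0,0,0],[0,0,0,0],[0,0,0,0]]]' 1;  python3 -m pendant '[[[0,0,-0.3,0],[0,0,-0.6,0],[0,0,-0.9,0],[0,0,-0.9,0],[0,0,-0.9,0]]]'
```

```text
time_s: 30.8
tcp_pos: [0.4805, -0.3473, 0.0967]
ee_rot: [[-0.883, -0.469, -0.001], [-0.469, 0.883, -0.0], [0.001, 0.0, -1.0]]
wrist_force: [0.0, -0.1, 0.0]
gripper_width: 1.002
gripper_force: 0.0
time_s: 31.2
tcp_pos: [0.4799, -0.347, 0.0139]
ee_rot: [[-0.883, -0.469, -0.002], [-0.469, 0.883, 0.001], [0.001, 0.002, -1.0]]
wrist_force: [-0.1, -0.7, -0.1]
gripper_width: 1.002
gripper_force: 0.0
time_s: 31.9
tcp_pos: [0.4803, -0.347, 0.0152]
ee_rot: [[-0.883, -0.469, 0.0], [-0.469, 0.883, -0.0], [-0.0, -0.0, -1.0]]
wrist_force: [-1.2, 1.7, 6.1]
gripper_width: 0.627
gripper_force: 30.0
time_s: 32.4
tcp_pos: [0.4795, -0.3466, 0.1036]
ee_rot: [[-0.884, -0.468, -0.001], [-0.468, 0.884, 0.001], [-0.0, 0.001, -1.0]]
wrist_force: [0.1, 0.5, -4.5]
gripper_width: 0.624
gripper_force: 30.0
```

```bash
python3 -m pendant '[[[0,0,0,0.07],[0,0,0,0.14],[0,0,0,0.21],[0,0,0,0.285],[0,0,0,0.285],[0,0,0,0.285]]]'
python3 - <<'E'
from h import *
s=sense();R=np.array(s['ee_rot']);p=np.array(s['tcp_pos'])
print(np.degrees(np.arctan2(R[1,0],R[0,0]))%360,R.T@(np.array([.539,-.160,.0615])-p)*10)
E
```

```text
time_s: 33.0
tcp_pos: [0.4792, -0.3466, 0.1026]
ee_rot: [[-0.997, 0.079, -0.003], [0.079, 0.997, 0.002], [0.003, 0.001, -1.0]]
wrist_force: [-0.4, -0.7, -3.6]
gripper_width: 0.632
gripper_force: 30.0
175.4526674387528 [-0.45005546  1.90721898  0.41167624]
```

```bash
python3 -m pendant '[[[-0.15,0.3,0,0],[-0.3,0.6,0,0],[-0.45,0.9,0,0],[-0.45,0.95,0,0]]]' >/dev/null; python3 -m pendant '[[[0,0.3,0,0],[0,0.6,0,0],[0,0.9,0,0],[0,0.95,0,0],[0,0.95,0,0],[0,0.95,0,0]]]'; python3 -m pendant '[[[0,0,0.1,0],[0,0,0.2,0],[0,0,0.3,0],[0,0,0.36,0],[0,0,0.4,0],[0,0,0.43,0],[0,0,0.43,0]]]'
```

```text
time_s: 34.0
tcp_pos: [0.5403, -0.1622, 0.1043]
ee_rot: [[-0.997, 0.082, -0.001], [0.082, 0.997, -0.0], [0.001, -0.0, -1.0]]
wrist_force: [0.0, 0.1, -2.4]
gripper_width: 0.626
gripper_force: 30.0
time_s: 34.7
tcp_pos: [0.5405, -0.1615, 0.0612]
ee_rot: [[-0.997, 0.082, -0.001], [0.082, 0.997, 0.0], [0.001, -0.0, -1.0]]
wrist_force: [-0.5, -0.9, -2.6]
gripper_width: 0.628
gripper_force: 30.0
```

```bash
python3 -m pendant '[[[0,0,0.015,0],[0,0,0.025,0],[0,0,0.025,0]]]'; python3 -m pendant '[[[0,0,0,0],[0,0,0,0],[0,0,0,0],[0,0,0,0]]]' 0.2; python3 -m pendant '[[[0,0,-0.3,0],[0,0,-0.6,0],[0,0,-0.9,0],[0,0,-0.9,0]]]'; python3 -m pendant '[[[0,-0.4,-0.5,0],[0,-0.8,-1,0],[0,-1,-1,0],[0,-1,-1,0],[0,-1,-1,0]]]' 0
```

```text
time_s: 35.0
tcp_pos: [0.5412, -0.1615, 0.0602]
ee_rot: [[-0.997, 0.082, 0.001], [0.082, 0.997, -0.0], [-0.001, -0.0, -1.0]]
wrist_force: [-1.8, 1.1, 3.5]
gripper_width: 0.633
gripper_force: 30.0
time_s: 35.4
tcp_pos: [0.5408, -0.1615, 0.059]
ee_rot: [[-0.997, 0.082, 0.0], [0.082, 0.997, -0.0], [-0.0, -0.0, -1.0]]
wrist_force: [0.4, -0.3, 0.1]
gripper_width: 0.787
gripper_force: 0.0
time_s: 35.8
tcp_pos: [0.5437, -0.1619, 0.1537]
ee_rot: [[-0.997, 0.081, 0.01], [0.081, 0.997, -0.002], [-0.01, -0.001, -1.0]]
wrist_force: [0.5, 0.6, 0.7]
gripper_width: 0.802
gripper_force: 0.0
time_s: 36.3
tcp_pos: [0.5319, -0.2615, 0.2483]
ee_rot: [[-0.996, 0.084, -0.0], [0.084, 0.996, 0.001], [0.001, 0.001, -1.0]]
wrist_force: [0.2, 0.8, -1.3]
gripper_width: 0.996
gripper_force: 0.0
```

```bash
python3 -m pendant '[[[0,0,0,-0.07],[0,0,0,-0.14],[0,0,0,-0.21],[0,0,0,-0.28],[0,0,0,-0.35],[0,0,0,-0.42],[0,0,0,-0.49],[0,0,0,-0.56]]]' >/dev/null; python3 -m pendant '[[[0,0,0,-0.07],[0,0,0,-0.14],[0,0,0,-0.21],[0,0,0,-0.225],[0,0,0,-0.225],[0,0,0,-0.225]]]'
python3 - <<'E'
from h import *
s=sense();R=np.array(s['ee_rot']);p=np.array(s['tcp_pos'])
print(np.degrees(np.arctan2(R[1,0],R[0,0]))%360,R.T@(np.array([.5095,-.2147,.060])-p)*10,s['joints'])
cal=optics.get_calibration("wrist");im=optics.capture("wrist")[:,:,::-1];cv2.imwrite("pics/w10.png",im);np.save("w10cal.npy",cal,allow_pickle=True)
hsv=cv2.cvtColor(im,cv2.COLOR_BGR2HSV)
m=((hsv[...,0]>17)&(hsv[...,0]<32)&(hsv[...,1]>60)&(hsv[...,2]>185)).astype(np.uint8);m[300:]=0
cs=max(cv2.findContours(m,0,1)[0],key=cv2.contourArea);rc=cv2.minAreaRect(cs);print(rc)
q=cast("wrist",cv2.boxPoints(rc),.09,cal)
a=np.radians(-4.64);Rb=np.array([[np.cos(a),-np.sin(a)],[np.sin(a),np.cos(a)]])
qb=(q[:,:2]-[.5413,-.132])@Rb;print(qb.round(4).tolist(),qb.mean(0))
E
```

```text
time_s: 37.7
tcp_pos: [0.5323, -0.2606, 0.2483]
ee_rot: [[-0.084, -0.996, -0.001], [-0.996, 0.084, 0.0], [-0.0, 0.001, -1.0]]
wrist_force: [-0.4, 0.7, 0.1]
gripper_width: 0.996
gripper_force: 0.0
265.1665232225648 [-0.43719632  0.26327681  1.8836266 ] [-1.04460119e+01  1.79779872e+01 -1.85550388e+00 -1.23204582e-02
 -7.02435812e+01  5.61672012e+00]
((240.12161254882812, 62.729736328125), (103.07817077636719, 25.31744384765625), 80.53767395019531)
[[0.0762, -0.2855], [0.0573, -0.2882], [0.0484, -0.2161], [0.0686, -0.213]] [ 0.06263592 -0.25068227]
```

```bash
python3 -m pendant '[[[-0.2,0.13,0.3,0],[-0.44,0.26,0.6,0],[-0.44,0.26,0.9,0],[-0.44,0.26,1,0]]]' 0 >/dev/null; python3 -m pendant '[[[0,0,0.3,0],[0,0,0.6,0],[0,0,0.88,0],[0,0,0.88,0],[0,0,0.88,0]]]'; python3 -m pendant '[[[-0.04,0,0,0],[-0.08,0,0,0],[-0.12,0,0,0],[-0.16,0,0,0],[-0.2,0,0,0],[-0.24,0,0,0],[-0.28,0,0,0],[-0.32,0,0,0]]]'
```

```text
time_s: 38.65
tcp_pos: [0.5112, -0.2157, 0.0618]
ee_rot: [[-0.083, -0.997, 0.001], [-0.997, 0.083, -0.001], [0.001, -0.001, -1.0]]
wrist_force: [-0.9, 0.1, 0.6]
gripper_width: 0.998
gripper_force: 0.0
time_s: 39.45
tcp_pos: [0.5132, -0.1833, 0.0615]
ee_rot: [[-0.083, -0.997, 0.001], [-0.997, 0.083, -0.001], [0.0, -0.001, -1.0]]
wrist_force: [0.5, -3.5, 3.0]
gripper_width: 1.0
gripper_force: 1.8
```

```bash
python3 -m pendant '[[[-0.03,0,0,0],[-0.06,0,0,0],[-0.09,0,0,0],[-0.12,0,0,0],[-0.14,0,0,0]]]';  python3 -m pendant '[[[-0.01,0,0,0],[-0.02,0,0,0],[-0.03,0,0,0],[-0.03,0,0,0]]]'
```

```text
time_s: 39.95
tcp_pos: [0.5139, -0.169, 0.061]
ee_rot: [[-0.083, -0.997, -0.0], [-0.997, 0.083, 0.0], [0.0, 0.0, -1.0]]
wrist_force: [-0.5, -3.6, 2.9]
gripper_width: 0.999
gripper_force: 1.8
time_s: 40.35
tcp_pos: [0.5138, -0.1666, 0.061]
ee_rot: [[-0.084, -0.996, -0.001], [-0.996, 0.084, -0.0], [0.0, 0.001, -1.0]]
wrist_force: [-1.3, -5.0, 3.3]
gripper_width: 1.0
gripper_force: 2.5
```

```bash
python3 -m pendant '[[[-0.01,0,0,0],[-0.02,0,0,0],[-0.02,0,0,0]]]'; python3 -m pendant '[[[-0.01,0,0,0],[-0.02,0,0,0],[-0.02,0,0,0]]]'
```

```text
time_s: 40.65
tcp_pos: [0.5134, -0.1661, 0.0611]
ee_rot: [[-0.085, -0.996, -0.002], [-0.996, 0.085, -0.002], [0.002, 0.002, -1.0]]
wrist_force: [-1.2, -12.5, 2.4]
gripper_width: 0.998
gripper_force: 6.0
time_s: 40.95
tcp_pos: [0.5134, -0.1658, 0.0613]
ee_rot: [[-0.087, -0.996, -0.002], [-0.996, 0.087, -0.003], [0.004, 0.002, -1.0]]
wrist_force: [-2.1, -19.3, 2.8]
gripper_width: 0.999
gripper_force: 10.0
```

```bash
python3 -m pendant '[[[0.1,0,0,0],[0.2,0,0,0],[0.2,0,-0.4,0],[0.2,0,-0.7,0],[0.2,0,-0.7,0]]]'; python3 -m pendant '[[[0,0.4,0,0],[0,0.8,0,0],[-0.3,0.85,0,0],[-0.57,0.85,0,0],[-0.57,0.85,0,0],[-0.57,0.85,0,0],[-0.57,0.85,0,0],[-0.57,0.85,0,0]]]' 1
python3 - <<'E'
from h import *
s=sense();R=np.array(s['ee_rot']);p=np.array(s['tcp_pos'])
a=np.radians(-4.64);Rb=np.array([[np.cos(a),-np.sin(a)],[np.sin(a),np.cos(a)]])
print((p[:2]-[.5413,-.132])@Rb,np.degrees(np.arctan2(R[1,0],R[0,0]))%360,s['gripper_width'])
E
```

```text
time_s: 41.45
tcp_pos: [0.5159, -0.1823, 0.1351]
ee_rot: [[-0.082, -0.997, 0.009], [-0.997, 0.082, -0.001], [0.0, -0.009, -1.0]]
wrist_force: [0.2, -1.1, -0.3]
gripper_width: 0.999
gripper_force: 0.0
time_s: 42.25
tcp_pos: [0.4328, -0.1188, 0.1306]
ee_rot: [[-0.084, -0.996, -0.001], [-0.996, 0.084, 0.0], [-0.0, 0.001, -1.0]]
wrist_force: [0.2, -0.3, -0.5]
gripper_width: 0.36
gripper_force: 0.0
[-0.10921007  0.00433665] 265.190964954803 0.35999405831396325
```

```bash
python3 -m pendant '[[[0.02,0,0.2,0],[0.02,0,0.4,0],[0.02,0,0.6,0],[0.02,0,0.7,0],[0.02,0,0.7,0],[0.02,0,0.7,0]]]'; python3 -m pendant '[[[0,-0.03,0,0],[0,-0.06,0,0],[0,-0.09,0,0],[0,-0.12,0,0],[0,-0.15,0,0],[0,-0.18,0,0],[0,-0.2,0,0],[0,-0.2,0,0]]]'
```

```text
time_s: 42.85
tcp_pos: [0.4332, -0.1206, 0.0614]
ee_rot: [[-0.083, -0.997, 0.0], [-0.997, 0.083, -0.0], [0.0, -0.0, -1.0]]
wrist_force: [-0.5, 0.2, 0.0]
gripper_width: 0.005
gripper_force: 0.0
time_s: 43.65
tcp_pos: [0.453, -0.122, 0.061]
ee_rot: [[-0.083, -0.997, 0.0], [-0.997, 0.083, -0.0], [0.0, -0.0, -1.0]]
wrist_force: [0.7, 1.2, 0.3]
gripper_width: 0.005
gripper_force: 0.0
```

```bash
python3 -m pendant '[[[0,-0.02,0,0],[0,-0.04,0,0],[0,-0.06,0,0],[0,-0.06,0,0]]]'; python3 -m pendant '[[[0,-0.02,0,0],[0,-0.03,0,0],[0,-0.04,0,0],[0,-0.04,0,0]]]'
```

```text
time_s: 44.05
tcp_pos: [0.4582, -0.1225, 0.0609]
ee_rot: [[-0.083, -0.997, -0.001], [-0.997, 0.083, 0.0], [0.0, 0.001, -1.0]]
wrist_force: [-2.2, 1.3, 1.4]
gripper_width: 0.005
gripper_force: 0.8
time_s: 44.45
tcp_pos: [0.4627, -0.1229, 0.061]
ee_rot: [[-0.083, -0.997, 0.0], [-0.997, 0.083, -0.0], [-0.0, -0.0, -1.0]]
wrist_force: [-2.5, 0.4, 0.3]
gripper_width: 0.007
gripper_force: 1.5
```

```bash
python3 -m pendant '[[[0,-0.01,0,0],[0,-0.02,0,0],[0,-0.02,0,0]]]'; python3 -m pendant '[[[0,-0.01,0,0],[0,-0.02,0,0],[0,-0.02,0,0]]]'
python3 - <<'E'
from h import *
cal=optics.get_calibration("scene");im=optics.capture("scene")[:,:,::-1];cv2.imwrite("pics/s11.png",im)
E
```

```text
time_s: 44.75
tcp_pos: [0.4651, -0.123, 0.061]
ee_rot: [[-0.083, -0.997, 0.001], [-0.997, 0.083, 0.0], [-0.0, -0.001, -1.0]]
wrist_force: [-2.2, -0.1, -0.1]
gripper_width: 0.004
gripper_force: 0.9
time_s: 45.05
tcp_pos: [0.467, -0.1232, 0.061]
ee_rot: [[-0.083, -0.997, 0.001], [-0.997, 0.083, 0.0], [-0.0, -0.001, -1.0]]
wrist_force: [-2.2, -0.6, -0.1]
gripper_width: 0.007
gripper_force: 0.9
```

```bash
python3 -m pendant '[[[0,-0.01,0,0],[0,-0.02,0,0],[0,-0.02,0,0]]]'
python3 - <<'E'
from h import *
cal=optics.get_calibration("scene");im=optics.capture("scene")[:,:,::-1].copy();cv2.imwrite("pics/s12.png",im)
a=np.radians(-4.64);Rb=np.array([[np.cos(a),-np.sin(a)],[np.sin(a),np.cos(a)]])
hsv=cv2.cvtColor(im,cv2.COLOR_BGR2HSV)
def bed(p,z): return ((cast("scene",p,z,cal)[:,:2]-[.5413,-.132])@Rb*1000).round(1)
red=(((hsv[...,0]<8)|(hsv[...,0]>172))&(hsv[...,1]>120)).astype(np.uint8);red[:,360:]=0
c=max(cv2.findContours(red,0,1)[0],key=cv2.contourArea);print("red",cv2.boundingRect(c))
m=((hsv[...,0]>17)&(hsv[...,0]<32)&(hsv[...,1]>70)&(hsv[...,2]>140)).astype(np.uint8);m[:180]=0;m[290:]=0;m[:,:240]=0;m[:,360:]=0
cs=sorted(cv2.findContours(m,0,1)[0],key=cv2.contourArea)[-3:]
for c in cs:
    rc=cv2.minAreaRect(c);print(cv2.contourArea(c),rc,bed(cv2.boxPoints(rc),.09).tolist())
cb=lambda P:proj("scene",[np.r_[Rb@np.array(p[:2])+[.5413,-.132],p[2]] for p in P],cal).round(1).tolist()
print("expected top corners",cb([(-65,-25,.09),(85,-25,.09),(85,30,.09),(-65,30,.09)]))
E
```

```text
time_s: 45.4
tcp_pos: [0.4686, -0.1234, 0.061]
ee_rot: [[-0.083, -0.997, -0.0], [-0.997, 0.083, -0.0], [0.0, 0.0, -1.0]]
wrist_force: [-1.6, -0.1, 0.6]
gripper_width: 0.005
gripper_force: 1.3
red (260, 224, 35, 45)
329.5 ((300.86474609375, 222.74119567871094), (20.282997131347656, 46.85697937011719), 40.601295471191406) [[60.9, -22.5], [-70.8, -22.8], [-56.1, 32.1], [72.6, 29.8]]
2871.5 ((268.0, 234.49996948242188), (55.99999237060547, 108.99998474121094), 0.0) [[230.1, -4.9], [-26.4, -203.4], [-104.7, -83.4], [162.8, 98.7]]
2922.5 ((341.2073669433594, 239.62142944335938), (50.13164138793945, 124.15559387207031), 20.487016677856445) [[162.8, 98.7], [-187.3, -3.4], [-200.9, 127.5], [143.8, 208.7]]
expected top corners [[503.3, -478.2], [1410.4, -517.6], [542.8, -519.2], [1661.4, -446.9]]
```

```bash
for i in 1 2; do python3 -m pendant '[[[0,-0.01,0,0],[0,-0.015,0,0],[0,-0.015,0,0]]]' | egrep 'tcp_pos|wrist'; done
python3 - <<'E'
from h import *
cal=optics.get_calibration("scene");a=np.radians(-4.64);Rb=np.array([[np.cos(a),-np.sin(a)],[np.sin(a),np.cos(a)]])
cb=lambda P:proj("scene",[np.r_[Rb@(np.array(p[:2])/1e3)+[.5413,-.132],p[2]/1e3] for p in P],cal)
def edge(f):  # yellow->red edge along the block's top centreline, in bed mm
    hsv=cv2.cvtColor(cv2.imread(f),cv2.COLOR_BGR2HSV);xs=np.arange(-80,110,4)
    p=cb([(x,-15,90) for x in xs]);return [(int(x),*[int(k) for k in hsv[int(round(v)),int(round(u))]]) for x,(u,v) in zip(xs,p)]
cv2.imwrite("pics/s13.png",optics.capture("scene")[:,:,::-1])
for q in edge("pics/s13.png"):print(q,end=" ")
E
```

```text
tcp_pos: [0.4686, -0.1234, 0.0609]
wrist_force: [-5.2, 1.6, 3.7]
tcp_pos: [0.4687, -0.1235, 0.0609]
wrist_force: [-8.6, 3.1, 5.8]
(-80, 13, 83, 55) (-76, 177, 45, 57) (-72, 8, 53, 58) (-68, 12, 44, 58) (-64, 16, 46, 61) (-60, 3, 46, 56) (-56, 12, 56, 59) (-52, 17, 38, 60) (-48, 5, 48, 64) (-44, 15, 52, 59) (-40, 16, 52, 64) (-36, 9, 49, 67) (-32, 11, 62, 58) (-28, 17, 83, 55) (-24, 12, 96, 53) (-20, 12, 90, 48) (-16, 15, 100, 56) (-12, 18, 60, 110) (-8, 19, 54, 161) (-4, 19, 52, 178) (0, 20, 58, 180) (4, 21, 58, 180) (8, 18, 44, 179) (12, 21, 51, 181) (16, 19, 52, 182) (20, 21, 55, 180) (24, 20, 58, 181) (28, 20, 59, 181) (32, 20, 64, 182) (36, 19, 52, 181) (40, 20, 77, 183) (44, 21, 114, 183) (48, 21, 118, 182) (52, 20, 122, 173) (56, 17, 137, 145) (60, 9, 162, 112) (64, 6, 163, 97) (68, 8, 170, 93) (72, 3, 150, 92) (76, 7, 179, 91) (80, 7, 162, 93) (84, 9, 151, 98) (88, 16, 146, 119) (92, 19, 125, 118) (96, 17, 136, 105) (100, 7, 163, 111) (104, 5, 180, 116) (108, 6, 175, 109)
```

```bash
python3 -m pendant '[[[0,0.1,0,0],[0,0.2,0,0],[0,0.2,-0.4,0],[0,0.2,-0.8,0],[0,0.2,-1,0]]]' >/dev/null; python3 -m pendant '[[[0,0,-0.4,0],[0,0,-0.8,0],[0,0,-1,0]]]' >/dev/null; python3 -m pendant '[[[-0.3,-0.3,-0.3,0],[-0.7,-0.6,-0.6,0],[-0.7,-0.95,-0.9,0],[-0.7,-0.95,-0.95,0],[-0.7,-0.95,-0.95,0],[-0.7,-0.95,-0.95,0]]]'
cat > look.py <<'E'
from h import *
import sys
cal=optics.get_calibration("wrist");im=optics.capture("wrist")[:,:,::-1].copy();cv2.imwrite(sys.argv[1],im);np.save("lcal.npy",cal,allow_pickle=True)
a=np.radians(-4.64);Rb=np.array([[np.cos(a),-np.sin(a)],[np.sin(a),np.cos(a)]])
bed=lambda q:((q[:,:2]-[.5413,-.132])@Rb*1000).round(1).tolist()
P=[np.r_[Rb@(np.array(p)/1e3)+[.5413,-.132],.09] for p in((-140,-80),(140,-80),(140,70),(-140,70))]
roi=np.zeros(im.shape[:2],np.uint8);cv2.fillConvexPoly(roi,proj("wrist",P,cal).astype(np.int32),1)
hsv=cv2.cvtColor(im,cv2.COLOR_BGR2HSV);b=im.astype(int);h,s,v=cv2.split(hsv)
def rect(n,m,z,k=1):
    m=cv2.morphologyEx((m&(roi>0)).astype(np.uint8),cv2.MORPH_CLOSE,np.ones((k,k)));c=max(cv2.findContours(m,0,1)[0],key=cv2.contourArea);rc=cv2.minAreaRect(c)
    q=cast("wrist",cv2.boxPoints(rc),z,cal);print(n,np.round(rc[0],1),np.round(rc[1],1),round(rc[2],1),bed(q),"mean",bed(q.mean(0)[None]))
rect("cheese",(h>18)&(h<32)&(s>60)&(v>140),.09,15)
rect("red",((h<8)|(h>172))&(s>130),.184)
for p in((-65,-25),(85,-25),(85,30),(-65,30)): print(proj("wrist",np.r_[Rb@(np.array(p)/1e3)+[.5413,-.132],.09],cal).round(0).tolist(),end=" ")
E
python3 look.py pics/w14.png
```

```text
time_s: 47.5
tcp_pos: [0.5511, -0.0602, 0.3549]
ee_rot: [[-0.083, -0.997, -0.002], [-0.997, 0.083, 0.0], [-0.0, 0.002, -1.0]]
wrist_force: [0.8, -0.6, 0.2]
gripper_width: 0.006
gripper_force: 0.0
cheese [312.7 128.5] [ 52.2 137.1] 89.5 [[84.5, -24.7], [-61.3, -25.7], [-64.3, 28.8], [87.4, 29.8]] mean [[11.6, 2.0]]
red [226.  128.8] [94.7 50.3] 86.6 [[103.1, -37.2], [61.9, -39.3], [61.6, 37.5], [105.9, 40.0]] mean [[83.1, 0.3]]
[[384.0, 102.0]] [[243.0, 103.0]] [[247.0, 155.0]] [[382.0, 155.0]]
```

```bash
python3 -c "
from station import r
print(r.finish_job())"
```

```text
the job is handed in; nothing more can be done
None
```

I handed the job in, but no verdict came back: the black and white plates hang on the spare hook, the red plate is down in the slot, and the cheese measured about 0.5 mm off the fence, square, and pushed firmly against the red plate; I did not re-check the red plate's height or the bystanders at the end.

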